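# Lock the lathe spindle, release the chip gate and hold it wide for a spur change

## Task

I am about to change the drive spur, so make the lathe safe and open it for me: first swing the spindle lock arm over and down until its tooth rests fully in the index wheel's notch. Then squeeze together the two tabs of the slide bolt on the fixed screen so that it is fully drawn and stays drawn, squeeze the two paddles of the spring latch on the gate and swing the gate out towards you past its half-open check. The gate springs back if it is let go, so finish while still squeezing its paddles and holding it still and wide, at least 70 degrees open, and do not disturb the chess pieces, spurs and other loose things on the bench.

Things in the scene. Friction and masses are not known exactly. Their poses are not given: they have to be found in the camera images.
- lathe: Small CNC wood lathe and chip guard fixed on one plywood board, 250 x 560 x 18 mm; place and yaw vary. Origin on the bench under the spindle axis (z = 122 mm). Own x away from the robot, y along the bed to the headstock (robot's left), z up. Grey headstock: x -42 to 42, y 50 to 145, top z = 165 mm; at its -y face a toothed index wheel and a brass bayonet socket. Guard: see gate_hinge.
- spindle_lock (a joint): Spindle lock: flat steel arm, 10 mm wide, 66 mm long, hinged on top of the headstock on a level axis along the lathe's x, black ball near its free end. rad: 0 = closed, flat towards -y, tooth in the index wheel's notch (a stop); pi/2 = upright; starts thrown back at 1.7 to 2.15 (limit 2.3). Stays where it is left; about 1 N at the ball moves it.
- lock_hinge (a point): Point on the spindle lock's hinge axis, at (10, 100, 174) mm in the lathe's frame.
- lock_knob (a point): Centre of the 16 mm black ball on the lock arm. Arm closed: 55 mm to the lathe's -y of lock_hinge and 16 mm above it, 190 mm above the bench, 25 mm above the headstock's top. It moves on a circle of 57 mm radius in the lathe's y-z plane.
- safety_bolt (a joint): Slide bolt on the fixed screen's top rail; its flat strap lies across the front of the gate's free edge and blocks it. m: 0 = shot (start), 0.018 = fully drawn (stop), moving to the lathe's -y; the gate is free from 0.015. No spring: stiff in its guides (4 N), it stays where it is put.
- bolt_tab: Upright blued-steel tab that moves with the slide bolt: 22 (lathe x) x 8 (y) x 42 (z) mm. Origin at the centre of its foot, 188 mm above the bench, on the screen's top rail. At the start it stands 28 mm to the +y of the fixed tab, centre to centre.
- bolt_fixed_tab: Fixed tab of the slide bolt, the same shape, origin at the centre of its foot (188 mm above the bench, at (-85, -236) mm in the lathe's frame). Over both tabs: 36 mm along y at the start, 18 mm when the bolt is drawn.
- gate (a joint): Chip gate: clear panel in an aluminium frame, 172 mm wide. rad: 0 = shut (start); grows as the free edge swings towards the robot (clockwise from above); stop at 1.5. A light spring pulls it shut (1 N at the paddles). From 0.4 to 0.8 a sprung nose at the hinge checks it: some 3 N at the paddles takes it past; let go, it springs back to 0.8. Shut, slide bolt and spring latch both hold it.
- gate_hinge (a point): On the gate's upright hinge axis, 188 mm above the bench, at (-100, 52) mm in the lathe's frame. The guard stands on the robot's side of the lathe at x = -85 mm, open above: 20 mm aluminium posts at y = 65 (hinge), -142 (latch) and -320 mm, the gate between the first two, a fixed clear screen between the last two; posts, gate and screen all 188 mm high.
- latch (a joint): Spring latch on the gate's top rail: a rod whose nose stands behind a lip on the latch post. m: 0 = shot, 0.012 = fully drawn (stop), moving along the gate to its hinge; the gate is free of it from 0.0095. The spring takes 5 N to start, 8 N fully drawn, and shoots it again on release: keep it squeezed while the gate leaves the post.
- gate_grip: Fixed paddle of the spring latch, a steel plate 24 (across the gate) x 8 (along it) x 50 mm (up) standing on the gate's top rail. Origin at the centre of its foot, 188 mm above the bench; gate shut, at (-85, -48) mm in the lathe's frame. Turns with the gate.
- latch_paddle: Moving paddle of the spring latch, the same shape, 28 mm farther from the hinge (gate shut: at (-85, -76) mm in the lathe's frame). Origin at the centre of its foot, 188 mm above the bench. Over both paddles: 36 mm along the gate at the start, 24 mm when squeezed.
- pawn_a: Loose boxwood pawn standing on the bench, 32 mm wide, 58 mm tall; origin at its foot. Leave alone.
- pawn_b: The second boxwood pawn, same size. Leave alone.
- king: Walnut king standing on the bench, 37 mm wide, 102 mm tall; origin at its foot. Leave alone.
- spur: Steel drive spur standing on the bench, 26 mm wide, 57 mm tall; origin at its foot. Leave alone.
- cup_chuck: Blued-steel cup chuck standing on the bench, 44 mm wide, 62 mm tall; origin at its foot. Leave alone.
- blank: Square boxwood blank lying on the bench, 32 x 100 x 32 mm; origin at the centre of its underside. Leave alone.
- brush: Bench brush lying to the left of the lathe, 170 mm long. Leave alone.

How it is judged:
On the way, in this order (a step that is already met when the one before it is completed fails the run):
1. the spindle lock's tooth rests in the index wheel, the gate still shut (value of joint spindle_lock below 0.08 rad and value of joint gate below 0.06 rad), for 0.2 s.
2. the slide bolt is drawn, the gate still shut (all of step 1 and value of joint safety_bolt above 0.015 m), for 0.2 s.
3. the spring latch is squeezed between the fingers (value of joint latch above 0.0095 m and contact force between the fingers and gate_grip above 1 N and contact force between the fingers and latch_paddle above 1 N and value of joint gate below 0.35 rad), for 0.1 s.
4. the gate is swung past its check (value of joint gate above 0.9 rad), for 0.1 s.
At the end, for the whole second after the job is handed in: The gate is at least 1.2 rad (69 degrees) open and still (under 0.1 rad/s), both paddles of its spring latch are gripped by the fingers (over 2 N each) and squeezed (latch over 8 mm), the spindle lock is within 0.08 rad of its closed stop and the slide bolt is still drawn (over 13 mm) (value of joint gate above 1.2 rad and velocity of joint gate between -0.1 and 0.1 rad/s and contact force between the fingers and gate_grip above 2 N and contact force between the fingers and latch_paddle above 2 N and value of joint latch above 0.008 m and value of joint spindle_lock below 0.08 rad and value of joint safety_bolt above 0.013 m); the arm keeps its last pose, push and grip.
It fails at once if a chess piece, spur, chuck, blank or brush on the bench is moved more than 25 mm or toppled (distance of any of pawn_a, pawn_b, king, spur, cup_chuck, blank, brush from where it was at the start of the episode above 0.025 m or angle between any of pawn_a, pawn_b, king, spur, cup_chuck's own z axis and vertical above 0.7 rad).
It also fails if it takes over 61 s, if anything falls off the work surface, if the arm or the gripper's body presses on something with over 40 N, if the wrist force passes 120 N, or if a joint passes its speed limit or range.

## Robot

A 6-joint arm with a two-finger parallel gripper is mounted at the origin on the work surface. World frame = base frame: x ahead of the robot, y to its left, z up, the work surface at z = 0. Lengths are in m, angles in rad, forces in N, time in s.
With the tool pointing down it reaches from about 0.3 to 0.775 m from the base axis. Payload 14.6 kg.
Tool frame: the origin (TCP) lies on the mounting face of the last link; the fingertips stand 199 mm ahead of it and the grasp point (between the pads) lies 180 mm ahead of it; z points along the fingers, y is the line along which they close (so a half turn about z gives the same grasp; the last joint's range is limited). The gripper opens to 94 mm and grips with 3 to 60 N. Pads are 16 mm wide; open, the fingers measure 119 mm over their backs; the gripper's body (75 mm by 177 mm) begins 78 mm behind the grasp point.
Start: joints at [1.15, 0.3, 1.521, -0, 1.321, -0.067], TCP at [0.191, 0.516, 0.405] pointing down, gripper open.
Joint ranges: [-3.03, 3.03], [-0.79, 2.21], [0.23, 2.52], [-1.04, 4.18], [0, 3.07], [-2.55, 2.55]. Speed limits (rad/s): [2.22, 2.22, 2.57, 3.14, 3.14, 3.14].

## Interface

Orientations are given as [roll, pitch, yaw] about the fixed x, y, z axes, in that order (R = Rz(yaw) Ry(pitch) Rx(roll)).
In Python, from station import telemetry, cams, workorder, finder gives the robot as it stands.
- The arm moves only by the tool jog_arm, never from a script. Its argument "rows" is a list of rows, each an object with "gripper": the finger opening in m, from 0 to 0.094; "slide": the shift along the tool's x, y, z in m, a list of three; "spin": the turn about the tool's z in rad. In form: [{"gripper": gripper, "slide": [tx, ty, tz], "spin": spin}, ...]. A call has 1 to 8 rows; each row is the pose to reach, as a shift and turn from the pose commanded when the call began, along the tool's axes at that moment; what a row does not reach only later rows make up. A row lasts 1/10 s, in which the tool goes at most 50 mm and 8.59 degrees, less where a joint would pass 70% of its speed; a pose out of reach is approached as far as the arm can. A call with a gripper value outside its range is refused whole. The fingers move at their own pace and stop on an object; "squeeze" is the grip in N (left out, the last holds). Time passes only in rows, so rows that repeat a pose let the fingers close. It gives the time, the measured TCP pose, the force, the opening and the grip force at its end, in the units of the state.
- telemetry.get_obs(): the state, without advancing time (a new reading comes with each control period).
- cams.camera(name): name is "scene" or "side" or "wrist"; returns (picture, depth): 384x512x3 uint8, red, green, blue; 384x512 float32, m along the optical axis (not along the pixel's ray), 0 where there is no reading.
- cams.camera_info(name): a dict with "camera_matrix" (3x3 intrinsics, pixels), "R" (3x3) and "t" (3): a world point X has camera coordinates R X + t; the wrist camera has in their place "tool_from_camera" (4x4, takes a point from camera to tool coordinates, whose origin is the TCP and whose axes are the flange's). Camera axes: x right, y down, z forward; pixel columns grow to the right and rows downward; lengths in m; the calibration is good to about 2 mm. A picture is of the moment at which its call begins: read the wrist's pose just before it. camera_info takes no time and is no camera call.
- workorder.hand_in(): hands the job in; it is judged then, once.
Trained networks look in the newest picture that a camera, given by its name, has taken for a name from the list of things; names that differ only in an ending like _2 or _b are one class to them, and where a whole thing is asked for, a point or a joint stands for the part that bears it (a point fixed in the world has none). Each returns a list of dicts, best first, with "confidence" (0 to 1); they miss things now and then, are a little off and sometimes report something else, mostly with a low value. They report only what shows in the picture. A call takes as long as a camera call.
- finder.find_in(target, camera): "point" ([x, y, z] in m, in world coordinates, good to about 4 mm: the middle of the surface that is visible of it).
- finder.masks_of(target, camera): "region" (384x512 bool, what is visible of it).
The state is a dict: "time_s": time; "qpos": joint angles; "joint_vel": joint speeds; "tau": joint torques, N m; "ee_pos": TCP position; "eef_rot": TCP orientation; "force": force on the tool from outside, world axes, zero at the start; "moment": the same for the moment, N m; "grip_width": finger opening in m; "grip_force": force on a finger pad.
Only numpy, scipy, OpenCV 4.12 (cv2) and the standard library are available. Lean on these libraries where they do the work, as an engineer would, in place of code of your own. Each camera call takes 0.05 s, during which the arm holds its last target. There are 200 camera calls.

## Working session

There is one attempt and no reset: what is moved stays moved. The work goes in short steps, Python scripts to look and compute and a tool call to move; the robot and the scene stay as the last step left them, time stands still between calls to the robot, and variables do not carry over. Pictures are saved under pics/ and viewed, at most 10 in all, crops included, and the job is handed in when it is done.

Besides the shell and the picture viewer there is one more tool, called after "Call:" by a JSON object that holds its "op" and its "data". jog_arm: Moves the arm, as the interface text tells. Its arguments: {"type":"object","properties":{"rows":{"type":"array","items":{"type":"object","properties":{"gripper":{"type":"number"},"slide":{"type":"array","items":{"type":"number"}},"spin":{"type":"number"}}}},"squeeze":{"type":"number"}},"required":["rows"]}

```bash
mkdir -p pics
cat > h.py <<'E'
import numpy as np, cv2
from station import telemetry, cams, workorder, finder
def look(n):
    p,d=cams.camera(n); return p,d
def save(p,f): cv2.imwrite('pics/'+f,cv2.cvtColor(p,cv2.COLOR_RGB2BGR))
E
python3 - <<'E'
from h import *
o=telemetry.get_obs()
for k in o: print(k,np.round(o[k],3))
ims=[]
for n in ['scene','side']:
    p,d=look(n); ims.append(p)
    for t in ['lock_knob','bolt_tab','bolt_fixed_tab','gate_grip','latch_paddle','spindle_lock','gate','lathe','king','spur','cup_chuck','pawn_a','blank']:
        print(n,t,[(np.round(r['point'],3).tolist(),round(r['confidence'],2)) for r in finder.find_in(t,n)[:3]])
save(cv2.resize(ims[0],(800,600)),'a.png'); save(cv2.resize(ims[1],(800,600)),'b.png')
E
```

```text
time_s 0.0
qpos [ 1.15   0.3    1.522 -0.     1.321 -0.067]
joint_vel [ 0.001 -0.001  0.    -0.001 -0.001  0.001]
tau [-0.0000e+00 -5.3181e+01 -3.5274e+01  7.1000e-02  2.4000e-02 -0.0000e+00]
ee_pos [0.191 0.516 0.404]
eef_rot [-3.14  -0.     2.788]
force [ 0.253 -0.353 -0.131]
moment [ 0.003 -0.03   0.03 ]
grip_force 0.0
grip_width 0.094
scene lock_knob [([0.642, 0.165, 0.232], 0.55)]
scene bolt_tab [([0.566, 0.002, 0.211], 0.63), ([0.49, -0.272, 0.021], 0.59), ([0.577, -0.161, 0.215], 0.44)]
scene bolt_fixed_tab [([0.587, -0.192, 0.22], 0.38)]
scene gate_grip [([0.564, 0.003, 0.212], 0.71)]
scene latch_paddle []
scene spindle_lock [([0.646, 0.163, 0.226], 0.43)]
scene gate [([0.566, -0.001, 0.166], 0.63)]
scene lathe [([0.661, 0.092, 0.089], 0.61)]
scene king [([0.45, -0.167, 0.04], 0.52)]
scene spur [([0.486, 0.203, 0.036], 0.66)]
scene cup_chuck [([0.383, 0.201, 0.049], 0.53)]
scene pawn_a [([0.384, 0.2, 0.048], 0.62), ([0.497, -0.21, 0.033], 0.55)]
scene blank [([0.585, 0.344, 0.031], 0.87)]
side lock_knob [([0.639, 0.158, 0.221], 0.43)]
side bolt_tab []
side bolt_fixed_tab [([0.579, -0.199, 0.205], 0.48)]
side gate_grip [([0.559, -0.007, 0.216], 0.53), ([0.558, -0.034, 0.22], 0.4)]
side latch_paddle [([0.562, -0.039, 0.217], 0.72)]
side spindle_lock []
side gate [([0.558, -0.005, 0.127], 0.94)]
side lathe [([0.577, -0.117, 0.1], 0.58)]
side king [([0.437, -0.174, 0.035], 0.65)]
side spur [([0.47, 0.191, 0.037], 0.7), ([0.57, 0.324, 0.031], 0.21)]
side cup_chuck [([0.576, -0.115, 0.098], 0.74), ([0.379, 0.194, 0.046], 0.59)]
side pawn_a [([0.478, -0.282, 0.019], 0.61), ([0.484, -0.213, 0.019], 0.57)]
side blank [([0.567, 0.323, 0.031], 0.73)]
```

View pics/a.png

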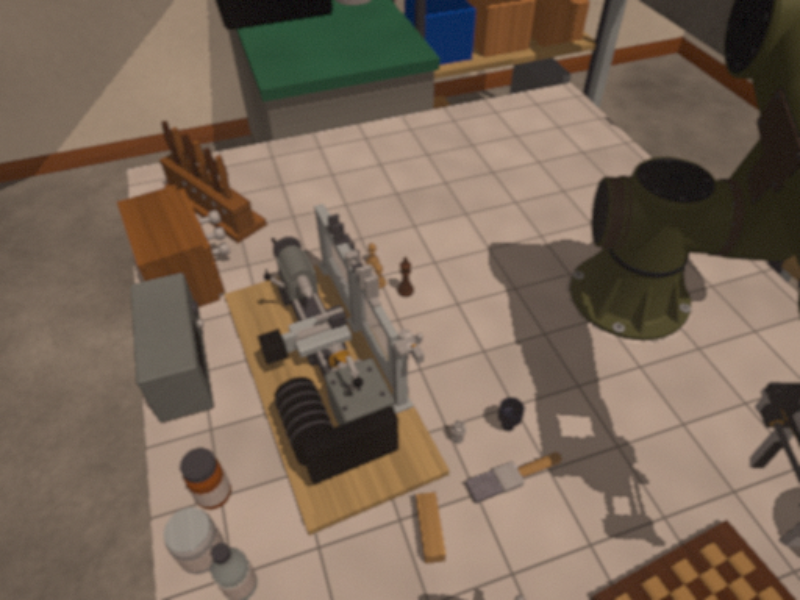

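View pics/b.png

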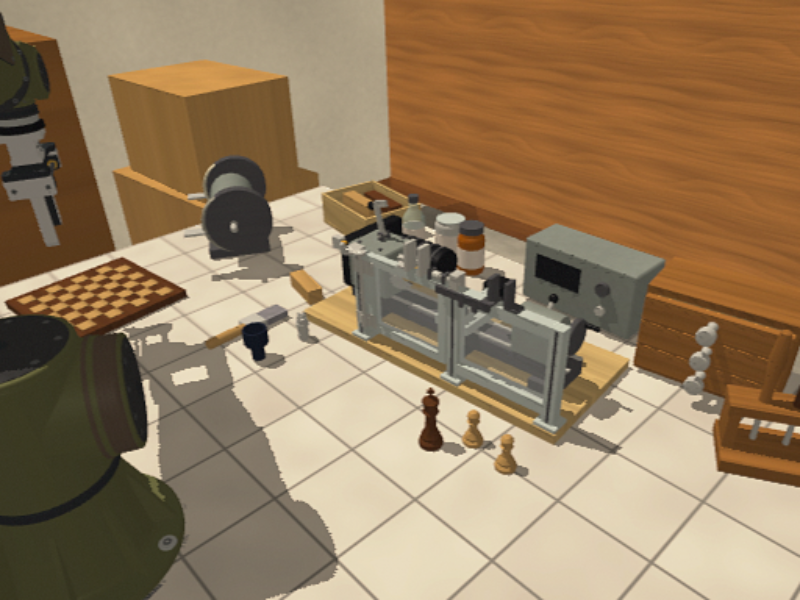

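Run:
```python
from h import *
i=cams.camera_info('wrist'); print(np.round(i['tool_from_camera'],3), np.round(i['camera_matrix'],0))
```

```text
[[ 0.001 -0.97  -0.244  0.07 ]
 [ 1.     0.001  0.002  0.   ]
 [-0.001 -0.244  0.97   0.021]
 [ 0.     0.     0.     1.   ]] [[312.   0. 257.]
 [  0. 312. 187.]
 [  0.   0.   1.]]
```

Call:
{"op": "jog_arm", "data": {"rows": [{"slide":[-0.2,-0.1,-0.06],"spin":-0.45},{"slide":[-0.4,-0.2,-0.06],"spin":-0.45},{"slide":[-0.4,-0.25,-0.06],"spin":-0.45},{"slide":[-0.4,-0.25,-0.06],"spin":-0.45},{"slide":[-0.4,-0.25,-0.06],"spin":-0.45},{"slide":[-0.4,-0.25,-0.06],"spin":-0.45},{"slide":[-0.4,-0.25,-0.06],"spin":-0.45},{"slide":[-0.4,-0.25,-0.06],"spin":-0.45}]}}

```text
$.rows[0]: bad value
```

Call:
{"op": "jog_arm", "data": {"rows": [{"gripper":0.094,"slide":[-0.535,-0.353,-0.06],"spin":-0.45},{"gripper":0.094,"slide":[-0.535,-0.353,-0.06],"spin":-0.45},{"gripper":0.094,"slide":[-0.535,-0.353,-0.06],"spin":-0.45},{"gripper":0.094,"slide":[-0.535,-0.353,-0.06],"spin":-0.45},{"gripper":0.094,"slide":[-0.535,-0.353,-0.06],"spin":-0.45},{"gripper":0.094,"slide":[-0.535,-0.353,-0.06],"spin":-0.45},{"gripper":0.094,"slide":[-0.535,-0.353,-0.06],"spin":-0.45},{"gripper":0.094,"slide":[-0.535,-0.353,-0.06],"spin":-0.45}]}}

```text
time_s: 2.2
ee_pos: [0.4203, 0.2028, 0.4413]
eef_rot: [3.141, 0.001, -3.045]
force: [1.2, 0.8, 1.4]
grip_width: 0.0943
grip_force: 0.0
```

Call:
{"op": "jog_arm", "data": {"rows": [{"gripper":0.094,"slide":[-0.13,-0.216,-0.02],"spin":0},{"gripper":0.094,"slide":[-0.13,-0.216,-0.02],"spin":0},{"gripper":0.094,"slide":[-0.13,-0.216,-0.02],"spin":0},{"gripper":0.094,"slide":[-0.13,-0.216,-0.02],"spin":0},{"gripper":0.094,"slide":[-0.13,-0.216,-0.02],"spin":0},{"gripper":0.094,"slide":[-0.13,-0.216,-0.02],"spin":0},{"gripper":0.094,"slide":[-0.13,-0.216,-0.02],"spin":0}]}}

```text
time_s: 2.9
ee_pos: [0.57, 0.0014, 0.4603]
eef_rot: [3.141, -0.001, -3.047]
force: [-1.0, 0.4, -0.2]
grip_width: 0.0943
grip_force: 0.0
```

```bash
cat >> h.py <<'E'
from scipy.spatial.transform import Rotation as Rn
def wrist():
    o=telemetry.get_obs(); T=np.eye(4); T[:3,:3]=Rn.from_euler('xyz',o['eef_rot']).as_matrix(); T[:3,3]=o['ee_pos']
    p,d=look('wrist'); i=cams.camera_info('wrist'); K=np.array(i['camera_matrix'])
    C=T@np.array(i['tool_from_camera']); v,u=np.mgrid[:384,:512]
    X=np.stack([(u-K[0,2])/K[0,0]*d,(v-K[1,2])/K[1,1]*d,d],-1)@C[:3,:3].T+C[:3,3]; X[d==0]=np.nan
    return o,p,d,X
E
python3 - <<'E'
from h import *
o,p,d,X=wrist(); print(o['time_s'],o['ee_pos'],o['eef_rot'])
np.savez('w1.npz',p=p,X=X)
for t in ['lock_knob','bolt_tab','bolt_fixed_tab','gate_grip','latch_paddle','spindle_lock']:
    for r in finder.masks_of(t,'wrist')[:2]:
        m=r['region']; vs,us=np.nonzero(m); P=X[m]; P=P[np.isfinite(P[:,2])]
        top=P[P[:,2]>P[:,2].max()-.008]
        print(t,round(r['confidence'],2),'px',us.mean().round(),vs.mean().round(),len(P),'med',np.round(np.median(P,0),3),'top',np.round(np.median(top,0),3),np.round(top.min(0),3),np.round(top.max(0),3))
save(cv2.resize(p,(800,600)),'c.png')
E
```

```text
2.9 [0.57004915 0.00144729 0.46032344] [ 3.14135180e+00 -8.19749877e-04 -3.04718308e+00]
bolt_tab 0.98 px 34.0 194.0 1311 med [ 0.577 -0.163  0.217] top [ 0.578 -0.164  0.228] [ 0.567 -0.17   0.223] [ 0.589 -0.161  0.231]
bolt_tab 0.61 px 45.0 78.0 750 med [ 0.488 -0.272  0.02 ] top [ 0.488 -0.275  0.054] [ 0.479 -0.284  0.051] [ 0.496 -0.269  0.059]
bolt_fixed_tab 0.94 px 8.0 189.0 499 med [ 0.576 -0.191  0.207] top [ 0.57  -0.17   0.229] [ 0.567 -0.171  0.226] [ 0.578 -0.169  0.23 ]
gate_grip 0.77 px 253.0 192.0 888 med [ 0.56  -0.004  0.214] top [ 0.561 -0.007  0.237] [ 0.551 -0.012  0.232] [ 0.574 -0.003  0.239]
gate_grip 0.48 px 417.0 107.0 536 med [0.478 0.194 0.037] top [0.478 0.198 0.05 ] [0.468 0.189 0.047] [0.487 0.207 0.055]
latch_paddle 0.94 px 208.0 195.0 780 med [ 0.563 -0.033  0.234] top [ 0.564 -0.035  0.237] [ 0.554 -0.04   0.231] [ 0.577 -0.03   0.239]
latch_paddle 0.45 px 124.0 49.0 1287 med [ 0.449 -0.163  0.047] top [ 0.447 -0.169  0.098] [ 0.442 -0.174  0.095] [ 0.451 -0.165  0.102]
```

View pics/c.png

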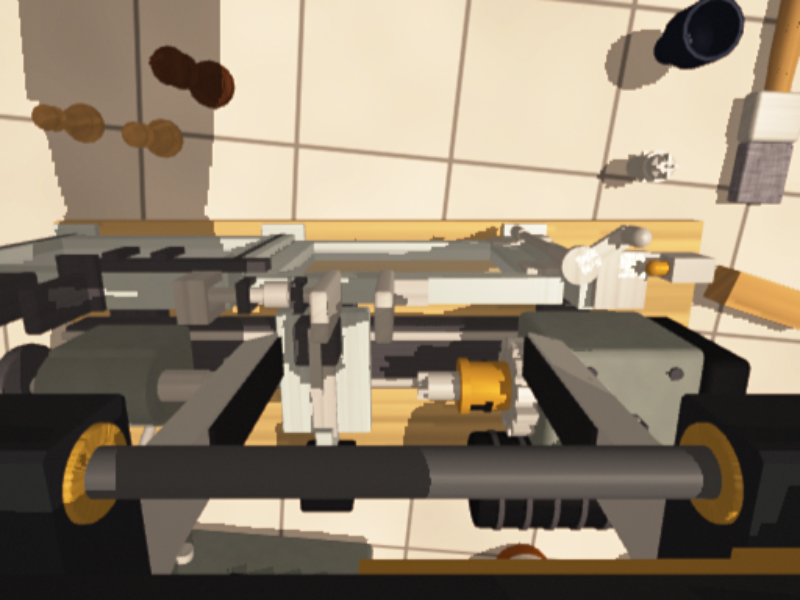

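Call:
{"op": "jog_arm", "data": {"rows": [{"gripper":0,"slide":[-0.083,0.221,0],"spin":-0.01},{"gripper":0,"slide":[-0.083,0.221,0],"spin":-0.01},{"gripper":0,"slide":[-0.083,0.221,0],"spin":-0.01},{"gripper":0,"slide":[-0.083,0.221,0],"spin":-0.01},{"gripper":0,"slide":[-0.083,0.221,0],"spin":-0.01},{"gripper":0,"slide":[-0.083,0.221,0.052],"spin":-0.01},{"gripper":0,"slide":[-0.083,0.221,0.052],"spin":-0.01},{"gripper":0,"slide":[-0.083,0.221,0.052],"spin":-0.01}]}}

```text
time_s: 4.05
ee_pos: [0.631, 0.23, 0.4089]
eef_rot: [-3.141, -0.002, -3.035]
force: [1.1, 0.4, 0.5]
grip_width: 0.0335
grip_force: 0.0
```

Run:
```python
from h import *
p,d=look('side')
print([(np.round(r['point'],3),r['confidence']) for r in finder.find_in('lock_knob','side')])
save(cv2.resize(p[90:220,180:350],(800,600),interpolation=cv2.INTER_CUBIC),'d.png')
```

```text
[(array([0.638, 0.159, 0.222]), 0.49)]
```

View pics/d.png

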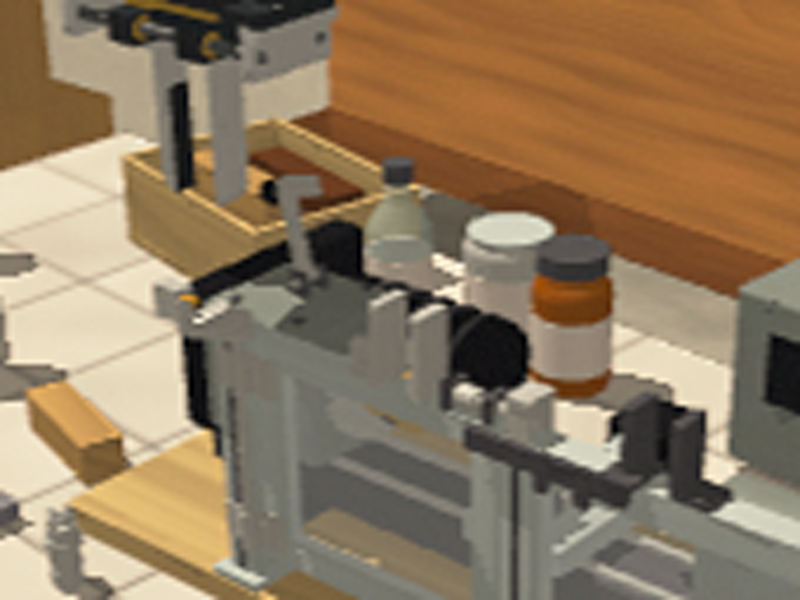

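Call:
{"op": "jog_arm", "data": {"rows": [{"gripper":0,"slide":[0,0,0],"spin":0},{"gripper":0,"slide":[0,-0.02,-0.003],"spin":0},{"gripper":0,"slide":[0,-0.05,-0.005],"spin":0},{"gripper":0,"slide":[0,-0.065,-0.008],"spin":0},{"gripper":0,"slide":[0,-0.08,-0.01],"spin":0},{"gripper":0,"slide":[0,-0.09,-0.009],"spin":0},{"gripper":0,"slide":[0,-0.1,-0.007],"spin":0},{"gripper":0,"slide":[0,-0.112,-0.004],"spin":0}]}}

```text
time_s: 4.95
ee_pos: [0.643, 0.1185, 0.4126]
eef_rot: [3.141, -0.0, -3.035]
force: [0.5, 0.7, 1.7]
grip_width: 0.0004
grip_force: 0.3
```

Call:
{"op": "jog_arm", "data": {"rows": [{"gripper":0,"slide":[0,-0.014,0.002],"spin":0},{"gripper":0,"slide":[0,-0.02,0.008],"spin":0},{"gripper":0,"slide":[0,-0.022,0.014],"spin":0},{"gripper":0,"slide":[0,-0.022,0.017],"spin":0}]}}

```text
time_s: 5.35
ee_pos: [0.6454, 0.0964, 0.3962]
eef_rot: [-3.14, 0.001, -3.036]
force: [-3.8, -6.1, 18.1]
grip_width: 0.0005
grip_force: 8.9
```

Run:
```python
from h import *
o=telemetry.get_obs(); print(o['ee_pos'],o['force'])
p,d=look('side')
save(cv2.resize(p[90:220,180:350],(800,600),interpolation=cv2.INTER_CUBIC),'e.png')
```

```text
[0.64541358 0.09640856 0.39615936] [-3.82917854 -6.13689878 18.05302241]
```

View pics/e.png

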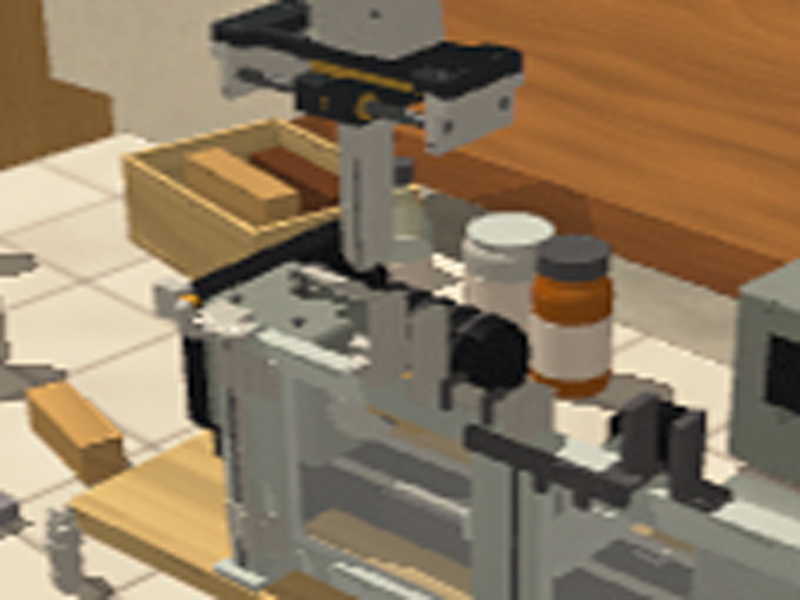

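Call:
{"op": "jog_arm", "data": {"rows": [{"gripper":0,"slide":[0,0,0],"spin":0},{"gripper":0,"slide":[0,0,0],"spin":0},{"gripper":0,"slide":[0,0,-0.03],"spin":0},{"gripper":0,"slide":[0,0,-0.075],"spin":0},{"gripper":0.075,"slide":[0.0948,-0.277,-0.075],"spin":0},{"gripper":0.075,"slide":[0.0948,-0.277,-0.075],"spin":0},{"gripper":0.075,"slide":[0.0948,-0.277,-0.075],"spin":0},{"gripper":0.075,"slide":[0.0948,-0.277,-0.075],"spin":0}]}}

```text
time_s: 6.2
ee_pos: [0.6003, -0.0993, 0.4705]
eef_rot: [3.141, -0.0, -3.034]
force: [1.5, -0.2, 0.6]
grip_width: 0.0291
grip_force: 0.0
```

Call:
{"op": "jog_arm", "data": {"rows": [{"gripper":0.075,"slide":[0.0,-0.11,0],"spin":0},{"gripper":0.075,"slide":[0.0,-0.11,0],"spin":0},{"gripper":0.075,"slide":[0.0,-0.11,0],"spin":0}]}}

```text
time_s: 6.5
ee_pos: [0.6124, -0.2117, 0.4697]
eef_rot: [-3.142, -0.001, -3.039]
force: [-0.1, 0.2, -1.2]
grip_width: 0.053
grip_force: 0.0
```

Run:
```python
from h import *
o,p,d,X=wrist(); print(o['time_s'],o['ee_pos'],o['eef_rot'])
for t in ['bolt_tab','bolt_fixed_tab','latch_paddle','gate_grip','lock_knob']:
    for r in finder.masks_of(t,'wrist')[:2]:
        m=r['region']; P=X[m]; P=P[np.isfinite(P[:,2])]
        if len(P)<20: continue
        top=P[P[:,2]>P[:,2].max()-.008]
        print(t,round(r['confidence'],2),len(P),'top',np.round(np.median(top,0),4),np.round(top.min(0),4),np.round(top.max(0),4))
```

```text
6.5 [ 0.61243362 -0.21168802  0.46973798] [-3.14151091e+00 -1.17906824e-03 -3.03904290e+00]
bolt_tab 0.66 580 top [ 0.5773 -0.1678  0.2291] [ 0.5669 -0.1716  0.2233] [ 0.5884 -0.1625  0.2312]
bolt_fixed_tab 0.59 872 top [ 0.5804 -0.195   0.2291] [ 0.5697 -0.1994  0.2237] [ 0.5912 -0.1899  0.2317]
latch_paddle 0.56 1371 top [ 0.5679 -0.0391  0.2336] [ 0.5541 -0.0412  0.2303] [ 0.5772 -0.0361  0.2383]
gate_grip 0.5 39 top [ 0.553  -0.0119  0.1948] [ 0.5512 -0.0135  0.1912] [ 0.5548 -0.0099  0.1991]
gate_grip 0.49 559 top [ 0.5774 -0.1678  0.2291] [ 0.5669 -0.1716  0.2233] [ 0.5884 -0.1625  0.2312]
```

Call:
{"op": "jog_arm", "data": {"rows": [{"gripper":0.08,"slide":[0.03,0.0254,0],"spin":0},{"gripper":0.08,"slide":[0.03,0.0254,0],"spin":0},{"gripper":0.08,"slide":[0.03,0.0254,0],"spin":0},{"gripper":0.08,"slide":[0.03,0.0254,0.035],"spin":0},{"gripper":0.08,"slide":[0.03,0.0254,0.0715],"spin":0},{"gripper":0.08,"slide":[0.03,0.0254,0.0715],"spin":0}]}}

```text
time_s: 7.4
ee_pos: [0.5805, -0.1851, 0.3952]
eef_rot: [3.139, -0.006, -3.035]
force: [0.1, 0.5, 0.5]
grip_width: 0.0802
grip_force: 0.0
```

Call:
{"op": "jog_arm", "data": {"rows": [{"gripper":0,"slide":[0,0,0],"spin":0},{"gripper":0,"slide":[0,0,0],"spin":0},{"gripper":0,"slide":[0,0,0],"spin":0},{"gripper":0,"slide":[0,0,0],"spin":0},{"gripper":0,"slide":[0,0,0],"spin":0},{"gripper":0,"slide":[0,0,0],"spin":0},{"gripper":0,"slide":[0,0,0],"spin":0},{"gripper":0,"slide":[0,0,0],"spin":0}], "squeeze": 25}}

```text
time_s: 8.2
ee_pos: [0.5801, -0.1875, 0.3997]
eef_rot: [-3.134, 0.002, -3.037]
force: [10.3, -40.2, -7.5]
grip_width: 0.0197
grip_force: 24.6
```

Call:
{"op": "jog_arm", "data": {"rows": [{"gripper":0,"slide":[0,-0.001,0],"spin":0},{"gripper":0,"slide":[0,-0.002,0],"spin":0},{"gripper":0,"slide":[0,-0.003,0],"spin":0},{"gripper":0,"slide":[0,-0.003,0],"spin":0}], "squeeze": 35}}

```text
time_s: 8.6
ee_pos: [0.5805, -0.1896, 0.3997]
eef_rot: [-3.139, 0.002, -3.037]
force: [3.7, -8.7, -0.2]
grip_width: 0.0176
grip_force: 35.0
```

Call:
{"op": "jog_arm", "data": {"rows": [{"gripper":0.07,"slide":[0,0,0],"spin":0},{"gripper":0.07,"slide":[0,0,0],"spin":0},{"gripper":0.07,"slide":[0,0,-0.03],"spin":0},{"gripper":0.07,"slide":[0,0,-0.062],"spin":0},{"gripper":0.07,"slide":[0,0.05,-0.062],"spin":0},{"gripper":0.07,"slide":[0,0.1,-0.062],"spin":0},{"gripper":0.07,"slide":[0,0.15,-0.062],"spin":0},{"gripper":0.07,"slide":[0,0.175,-0.062],"spin":0}]}}

```text
time_s: 9.4
ee_pos: [0.5612, -0.0112, 0.4616]
eef_rot: [3.141, 0.0, -3.033]
force: [0.8, -0.2, 0.9]
grip_width: 0.0701
grip_force: 0.0
```

Run:
```python
from h import *
o,p,d,X=wrist(); print(o['time_s'],o['ee_pos'],o['eef_rot'],o['grip_width'])
for t in ['bolt_tab','bolt_fixed_tab','latch_paddle','gate_grip','lock_knob']:
    for r in finder.masks_of(t,'wrist')[:1]:
        m=r['region']; P=X[m]; P=P[np.isfinite(P[:,2])]
        if len(P)<20: continue
        top=P[P[:,2]>P[:,2].max()-.008]
        print(t,round(r['confidence'],2),len(P),'top',np.round(np.median(top,0),4),np.round(top.min(0),4),np.round(top.max(0),4))
save(cv2.resize(p,(800,600)),'f.png')
```

```text
9.4 [ 0.5611665  -0.01115978  0.46157727] [ 3.14129218e+00  1.35706147e-04 -3.03314455e+00] 0.07014981215839704
bolt_tab 0.77 1326 top [ 0.5789 -0.1822  0.2285] [ 0.5686 -0.1894  0.2227] [ 0.5906 -0.1792  0.2307]
bolt_fixed_tab 0.94 448 top [ 0.5814 -0.1914  0.228 ] [ 0.5695 -0.1951  0.223 ] [ 0.5912 -0.1886  0.2308]
latch_paddle 0.62 682 top [ 0.5645 -0.0352  0.237 ] [ 0.5534 -0.0398  0.2309] [ 0.577  -0.0305  0.2388]
gate_grip 0.92 817 top [ 0.561  -0.0077  0.2372] [ 0.551  -0.012   0.2313] [ 0.5745 -0.0035  0.2389]
lock_knob 0.65 52073 top [ 0.5347 -0.0237  0.3718] [ 0.5339 -0.072   0.3707] [0.5383 0.0044 0.3763]
```

View pics/f.png

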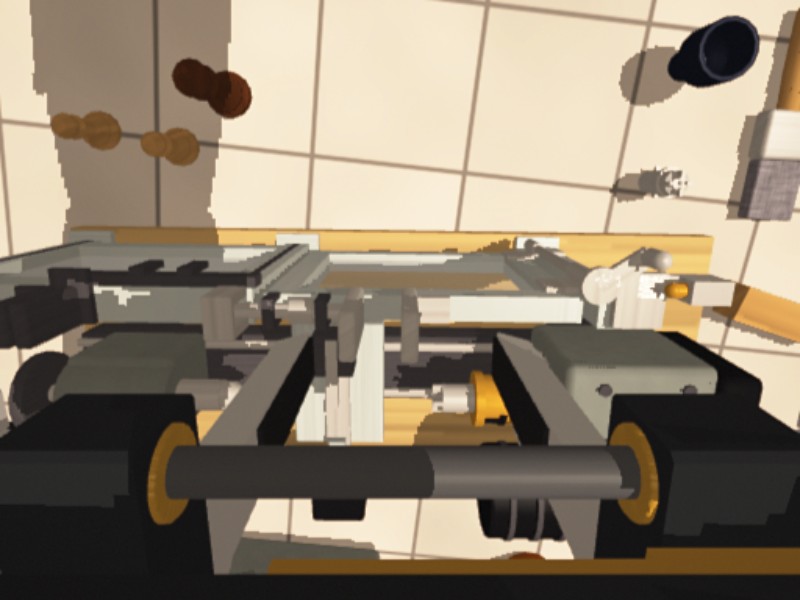

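Call:
{"op": "jog_arm", "data": {"rows": [{"gripper":0.07,"slide":[0,-0.0045,0],"spin":0.004},{"gripper":0.07,"slide":[0,-0.0045,0.03],"spin":0.004},{"gripper":0.07,"slide":[0,-0.0045,0.062],"spin":0.004},{"gripper":0.07,"slide":[0,-0.0045,0.062],"spin":0.004},{"gripper":0.07,"slide":[0,-0.0045,0.062],"spin":0.004}]}}

```text
time_s: 10.2
ee_pos: [0.5625, -0.02, 0.3994]
eef_rot: [-3.141, 0.0, -3.041]
force: [-0.4, -0.7, 0.5]
grip_width: 0.0695
grip_force: 0.3
```

Call:
{"op": "jog_arm", "data": {"rows": [{"gripper":0,"slide":[0,0,0],"spin":0},{"gripper":0,"slide":[0,0,0],"spin":0},{"gripper":0,"slide":[0,0,0],"spin":0},{"gripper":0,"slide":[0,0,0],"spin":0},{"gripper":0,"slide":[0,0,0],"spin":0},{"gripper":0,"slide":[0,0,0],"spin":0},{"gripper":0,"slide":[0,0,0],"spin":0},{"gripper":0,"slide":[0,0,0],"spin":0}], "squeeze": 30}}

```text
time_s: 11.0
ee_pos: [0.5622, -0.0168, 0.3993]
eef_rot: [3.137, -0.0, -3.038]
force: [-2.7, 19.9, 2.1]
grip_width: 0.0242
grip_force: 30.8
```

```bash
cat > sw.py <<'E'
from h import *
import sys
o=telemetry.get_obs(); print(o['time_s'],np.round(o['ee_pos'],4),np.round(o['eef_rot'],3),np.round(o['force'],1),o['grip_width'],o['grip_force'])
g0,g1=float(sys.argv[1]),float(sys.argv[2])
H=np.array([0.536,0.0903]); rel=np.array([0.0261,-0.1059]); R=Rn.from_euler('xyz',o['eef_rot']).as_matrix()
for g in np.linspace(g0,g1,9)[1:]:
    c,s=np.cos(g),np.sin(g); P=H+np.array([[c,s],[-s,c]])@rel
    print(np.round(g,3),'slide',np.round(R.T@np.r_[P-o['ee_pos'][:2],0],4)[:2],'spin',round(g-g0,3))
E
python3 sw.py 0 0.64
```

```text
11.0 [ 0.5622 -0.0168  0.3993] [ 3.137 -0.    -3.038] [-2.7 19.9  2.1] 0.024241300560176794 30.755475601181388
0.08 slide [0.0087 0.0004] spin 0.08
0.16 slide [0.0174 0.0002] spin 0.16
0.24 slide [0.0261 0.0008] spin 0.24
0.32 slide [0.0347 0.002 ] spin 0.32
0.4 slide [0.0432 0.0039] spin 0.4
0.48 slide [0.0516 0.0065] spin 0.48
0.56 slide [0.0597 0.0098] spin 0.56
0.64 slide [0.0675 0.0137] spin 0.64
```

Call:
{"op": "jog_arm", "data": {"rows": [{"gripper":0,"slide":[0,0.001,0],"spin":0},{"gripper":0,"slide":[0.0043,0.002,0],"spin":0.04},{"gripper":0,"slide":[0.0087,0.002,0],"spin":0.08},{"gripper":0,"slide":[0.0131,0.002,0],"spin":0.12},{"gripper":0,"slide":[0.0174,0.002,0],"spin":0.16},{"gripper":0,"slide":[0.0218,0.002,0],"spin":0.2},{"gripper":0,"slide":[0.0261,0.0024,0],"spin":0.24},{"gripper":0,"slide":[0.0304,0.003,0],"spin":0.28}], "squeeze": 35}}

```text
time_s: 11.8
ee_pos: [0.5317, -0.0184, 0.3994]
eef_rot: [3.141, 0.0, 2.963]
force: [2.0, 5.1, 0.4]
grip_width: 0.0233
grip_force: 35.7
```

```bash
python3 sw.py 0.28 0.84
```

```text
11.8 [ 0.5317 -0.0184  0.3994] [3.141 0.    2.963] [2.  5.1 0.4] 0.023319555403495288 35.71181707084179
0.35 slide [ 0.0075 -0.001 ] spin 0.07
0.42 slide [ 0.0151 -0.0013] spin 0.14
0.49 slide [ 0.0227 -0.001 ] spin 0.21
0.56 slide [ 0.0303 -0.0003] spin 0.28
0.63 slide [0.0378 0.0011] spin 0.35
0.7 slide [0.0452 0.0029] spin 0.42
0.77 slide [0.0525 0.0053] spin 0.49
0.84 slide [0.0596 0.0081] spin 0.56
```

Call:
{"op": "jog_arm", "data": {"rows": [{"gripper":0,"slide":[0.0076,0,0],"spin":0.07},{"gripper":0,"slide":[0.0152,0,0],"spin":0.14},{"gripper":0,"slide":[0.0228,0,0],"spin":0.21},{"gripper":0,"slide":[0.0304,0.0007,0],"spin":0.28},{"gripper":0,"slide":[0.0379,0.002,0],"spin":0.35},{"gripper":0,"slide":[0.0453,0.0038,0],"spin":0.42},{"gripper":0,"slide":[0.0526,0.0062,0],"spin":0.49},{"gripper":0,"slide":[0.0597,0.009,0],"spin":0.56}]}}

```text
time_s: 12.6
ee_pos: [0.4746, 0.0013, 0.3994]
eef_rot: [3.139, -0.0, 2.401]
force: [10.2, 10.4, -3.8]
grip_width: 0.0236
grip_force: 35.7
```

```bash
python3 sw.py 0.84 1.36
```

```text
12.6 [0.4746 0.0013 0.3994] [ 3.139 -0.     2.401] [10.2 10.4 -3.8] 0.023623878994159398 35.692697279155254
0.905 slide [ 0.0064 -0.0016] spin 0.065
0.97 slide [ 0.0135 -0.0019] spin 0.13
1.035 slide [ 0.0205 -0.0018] spin 0.195
1.1 slide [ 0.0276 -0.0012] spin 0.26
1.165 slide [ 0.0346 -0.0001] spin 0.325
1.23 slide [0.0415 0.0014] spin 0.39
1.295 slide [0.0484 0.0034] spin 0.455
1.36 slide [0.055  0.0058] spin 0.52
```

Call:
{"op": "jog_arm", "data": {"rows": [{"gripper":0,"slide":[0.0067,0.0003,0],"spin":0.065},{"gripper":0,"slide":[0.0137,0.0002,0],"spin":0.13},{"gripper":0,"slide":[0.0207,0.0003,0],"spin":0.195},{"gripper":0,"slide":[0.0278,0.0008,0],"spin":0.26},{"gripper":0,"slide":[0.0348,0.0019,0],"spin":0.325},{"gripper":0,"slide":[0.0417,0.0034,0],"spin":0.39},{"gripper":0,"slide":[0.0486,0.0054,0],"spin":0.455},{"gripper":0,"slide":[0.0552,0.0078,0],"spin":0.52}]}}

```text
time_s: 13.4
ee_pos: [0.4392, 0.044, 0.3994]
eef_rot: [3.14, -0.0, 1.882]
force: [11.5, 4.9, -4.5]
grip_width: 0.0233
grip_force: 35.7
```

Call:
{"op": "jog_arm", "data": {"rows": [{"gripper":0,"slide":[0,0,0],"spin":0},{"gripper":0,"slide":[0,0,0],"spin":0},{"gripper":0,"slide":[0,0,0],"spin":0},{"gripper":0,"slide":[0,0,0],"spin":0},{"gripper":0,"slide":[0,0,0],"spin":0}]}}

```text
time_s: 13.9
ee_pos: [0.4394, 0.0437, 0.3994]
eef_rot: [3.14, -0.0, 1.884]
force: [9.7, 4.2, -4.1]
grip_width: 0.0231
grip_force: 35.7
```

```bash
python3 sw.py 1.36 1.4|head -1
python3 - <<'E'
from h import *
p,d=look('side')
for n in ['side','scene']:
    if n=='scene': look(n)
    for t in ['gate','king','spur','cup_chuck','blank','lock_knob']: print(n,t,[(np.round(r['point'],3).tolist(),round(r['confidence'],2)) for r in finder.find_in(t,n)[:1]])
save(cv2.resize(p,(800,600)),'g.png')
E
```

```text
13.9 [0.4394 0.0437 0.3994] [ 3.14  -0.     1.884] [ 9.7  4.2 -4.1] 0.0230977873488928 35.70776562206447
side gate [([0.444, 0.04, 0.128], 0.66)]
side king [([0.435, -0.173, 0.035], 0.88)]
side spur [([0.465, 0.194, 0.035], 0.62)]
side cup_chuck [([0.377, 0.196, 0.046], 0.89)]
side blank [([0.572, 0.35, 0.032], 0.44)]
side lock_knob []
scene gate [([0.445, 0.05, 0.14], 0.69)]
scene king [([0.453, -0.17, 0.025], 0.62)]
scene spur [([0.481, 0.201, 0.037], 0.57)]
scene cup_chuck [([0.384, 0.205, 0.046], 0.69)]
scene blank [([0.587, 0.343, 0.032], 0.76)]
scene lock_knob [([0.58, -0.178, 0.216], 0.4)]
```

View pics/g.png

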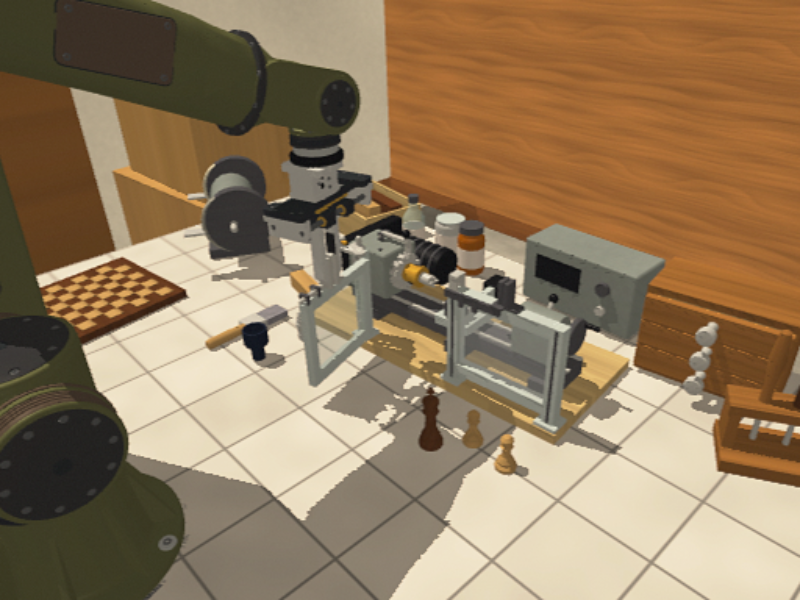

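The picture shows the gate open and gripped at about (335,270), the lock arm flat at (395,240), the bolt tabs closed together at (507,290), and the loose things still where they stood.

```bash
python3 -c "
from station import workorder; print(workorder.hand_in())"
```

```text
the job is handed in; nothing more can be done
None
```

I handed the job in at about 14 s: spindle lock down in its notch, slide bolt drawn, and gate held still at about 1.36 rad (78°) with its latch squeezed; the loose things show no visible movement, and the hand-in returned no verdict.

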